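# Raise a culture dish out of a dish reader and hold the cam lever at full lift

## Robot

A 6-joint arm with a two-finger parallel gripper is mounted at the origin on a cart in front of the work surface, level with it; the furniture and walls round the work are solid. World frame = base frame: x ahead of the robot, y to its left, z up, the work surface at z = 0. Lengths are in m, angles in degrees, forces in N, time in s.
With the tool pointing down it reaches from about 0.4 to 0.925 m from the base axis. Payload 12.5 kg.
Tool frame: the origin (TCP) lies at the very end of the fingers, on their centre line; the grasp point (between the pads) lies 19 mm behind it; z points along the fingers, y is the line along which they close (so a half turn about z gives the same grasp; the last joint's range is limited). The gripper opens to 95 mm and grips with 3 to 60 N. Pads are 20 mm wide; open, the fingers measure 119 mm over their backs; the gripper's body (75 mm by 180 mm) begins 59 mm behind the grasp point.
Start: joints at [-73.316, 28.126, 89.318, -0, 62.55, -6.05], TCP at [0.242, -0.576, 0.181] pointing down, gripper open.
Joint ranges: [-177.58, 177.58], [-47.91, 125.51], [2.72, 160], [-65.01, 245.01], [3.68, 167.84], [-153.87, 153.87]. Speed limits (degrees/s): [127.2, 127.2, 159.86, 180, 180, 180].

## Interface

Orientations are given as a 3x3 rotation matrix whose columns are the frame's x, y, z axes.
In Python, from station import * gives the robot as it stands.
- The arm moves only by the shell command python3 -m inch 'ROWS' [FORCE]. ROWS is a JSON object of lists of equal length, an entry for each row: "offset": the shift along the world's x, y, z in units of 40 mm (1.0 is 40 mm), a list of three; "angular": the turn, a rotation vector about the world's x, y, z in units of 5 degrees (1.0 is 5 degrees), a list of three; "jaw": the opening, from -1 (shut) to 1 (fully open). A call has 1 to 10 rows; each row is the pose to reach, as a shift and turn from the pose commanded when the call began; what a row does not reach only later rows make up. A row lasts 1/8 s, in which the tool goes at most 62.5 mm and 10.7 degrees, less where a joint would pass 70% of its speed; a pose out of reach is approached as far as the arm can. A call with a gripper value outside its range is refused whole. The fingers move at their own pace and stop on an object; FORCE is the grip in N (left out, the last holds). Time passes only in rows, so rows that repeat a pose let the fingers close. It gives the time, the measured TCP pose, the force, the opening and the grip force at its end, in the units of the state.
- get_state(): the state, without advancing time (a new reading comes with each control period).
- camera(name): name is "side" or "top" or "wrist"; returns a dict with "img" (420x560x3 uint8, red, green, blue), "z_map" (420x560 float32, m along the optical axis (not along the pixel's ray), 0 where there is no reading), "fx", "fy", "cx", "cy" (pixels), "position" and "attitude" of the camera in the world. Camera axes: x right, y up, looking along -z (the intrinsics and any distortion apply to the point x, -y, -z); pixel columns grow to the right and rows downward; lengths in m; the calibration is good to about 2 mm. A picture is of the moment at which its call begins.
- sign_off(): hands the job in; it is judged then, once.
Trained networks look in a picture, given as the dict that the camera call returned (one of the last four; its "shot" number tells which), for a name from the list of things; names that differ only in an ending like _2 or _b are one class to them, and where a whole thing is asked for, a point or a joint stands for the part that bears it (a point fixed in the world has none). Each returns a list of dicts, best first, with "score" (0 to 1); they miss things now and then, are a little off and sometimes report something else, mostly with a low value. They report only what shows in the picture. A call takes as long as a camera call.
- look_for(name, picture): "point" ([row, column] in pixels, amid what is visible of it).
- regions_of(name, picture): "region" (420x560 bool, what is visible of it) and "point" ([row, column] in pixels, amid what is visible of it).
- landmark_of(name, picture): "point" ([row, column] in pixels: a listed point, or the origin of a listed thing).
The state is a dict: "clock": time; "qpos": joint angles; "joint_vel": joint speeds; "joint_efforts": joint torques, N m; "position": TCP position; "ee_rot": TCP orientation; "wrist_force": force on the tool from outside, world axes, zero at the start; "ft_torque": the same for the moment, N m; "finger_gap": opening from 0.0 (shut) to 1.0 (fully open); "grasp_force": force on a finger pad.
Only numpy, scipy, OpenCV 4.12 (cv2) and the standard library are available. Lean on these libraries where they do the work, as an engineer would, in place of code of your own. Each camera call takes 0.05 s, during which the arm holds its last target. There are 200 camera calls.

## Task

Get the culture dish in the bench dish reader ready to be taken out: slide the amber guard fully open, then swing the cam lever on the reader's right side up by its black grip to the point of highest lift, where the lever stands upright at right angles to the deck (pushed further, the dish sinks again). The lever springs back when let go, so finish while still holding its grip there, with the dish raised level in its well. Do not touch the dish, do not raise it against the guard, and leave the things standing around where they are.

Things in the scene. Friction and masses are not known exactly. Their poses are not given: they have to be found in the camera images.
- reader: Bench dish reader, fixed: light grey box 150 mm deep (x), 190 mm wide (y), deck 95 mm above the worktop. Origin: centre of its underside; x to its back, y to its left (seen from the robot), z up. Round well 66 mm wide in the deck at x 0, y -40 mm. An amber guard slides over the deck between two tracks (tops 110 mm high, at x = +-60 mm). Cam lever on the right side (y -95 mm).
- well (a point): Centre of the mouth of the round well, level with the deck (reader frame 0, -40, 95 mm).
- guard (a joint): Travel of the amber guard in m: 0 closed over the well, 0.080 fully open at its end stop; it slides to the reader's +y (left). It takes about 1 to 2 N, stays where it is left and starts 0 to 30 mm open.
- guard_rib (a point): Middle of the top of the guard's black rib (its handle), 132 mm above the worktop. The rib is 12 mm thick along the reader's y, 50 mm long along x, 26 mm tall over a 3 mm foot; the guard's upper face is 104 mm above the worktop and reaches 14 mm right and 70 mm left of the rib's middle.
- lever (a joint): Cam lever angle, rad: 0 at rest (pointing to the front, -x of the reader, 0.071 above level), growing as it swings up and over to the back. 1.50 is upright and the highest lift, 16 mm; at the stop, 2.6, the dish has sunk to 6.5 mm. Elevation above the front = value + 0.071. A spring turns it back to 0 (2 N at the grip at rest, 6 N upright). Under a closed guard the dish would strike the guard.
- lever_shaft (a point): Point on the lever's axis, in line with the middle of the grip, 46 mm above the worktop (reader frame 0, -137, 46 mm). The axis is parallel to the reader's y.
- lever_handle (a point): Middle of the lever's grip, 80 mm from lever_shaft; moves with the lever, in the vertical plane through lever_shaft that is square to the reader's y.
- lever_grip: The lever's black grip: a round bar 16 mm thick, 46 mm long, parallel to the reader's y, revolving freely on its pin: it can be pinched from above and carried round without turning the hand. It reaches from 19 to 65 mm outside the reader's right side, the steel lever arm from 8 to 16 mm. Origin: its inner end, on its axis.
- dish: Clear lidded culture dish, 62 mm wide, 15 mm tall, loose on the black lifter disc in the well. Origin: centre of its underside. Its top starts 3 mm below the deck; at full lift its underside is 2 mm below the deck and its top 13 mm above.
- spare_dish: Bystander: clear dish 62 mm wide, 15 mm tall, on the worktop left of the reader.
- red_marker: Bystander: white marker pen with red cap, 134 mm long, lying left of the reader.
- count_timer: Bystander: white count-down timer 66 x 62 x 17 mm on the worktop to the right.

How it is judged:
By the outcome, as a careful person would: the job done as asked, in the order asked, and still so for the second after the job is handed in, while the arm keeps its last pose, push and grip.
It also fails if it takes over 50 s, if anything falls off the work surface, if the arm or the gripper's body presses on something with over 40 N, if the wrist force passes 120 N, or if a joint passes its speed limit or range.

## Working session

There is one attempt and no reset: what is moved stays moved. The work goes in short steps, Python scripts to look and compute and a shell command to move; the robot and the scene stay as the last step left them, time stands still between calls to the robot, and variables do not carry over. Pictures are saved under pics/ and viewed, at most 10 in all, crops included, and the job is handed in when it is done.

```bash
mkdir -p pics
cat > h.py <<'E'
from station import *
import numpy as np, cv2
def ray(c,p):
    r,q=p; return np.array([(q-c['cx'])/c['fx'],-(r-c['cy'])/c['fy'],-1.])
def w(c,p,d=None,z=None):
    R=np.array(c['attitude']);R=R.reshape(3,3);o=np.array(c['position']);v=R@ray(c,p)
    if z is not None: return o+v*(z-o[2])/v[2]
    if d is None:
        r,q=int(round(p[0])),int(round(p[1]));m=c['z_map'][max(r-2,0):r+3,max(q-2,0):q+3];m=m[m>0];d=np.median(m) if m.size else np.nan
    return o+v*d
E
cat > a.py <<'E'
from h import *
np.set_printoptions(precision=4,suppress=True)
Z={'well':.095,'guard_rib':.132,'lever_shaft':.046,'reader':0,'spare_dish':0,'lever_handle':None,'count_timer':None,'red_marker':None,'lever_grip':None,'dish':None}
ims=[]
for n in ('top','side'):
    c=camera(n); ims.append(c); cv2.imwrite(f'pics/{n}1.png',c['img'][:,:,::-1])
    print(n,[k for k in c if k not in('img','z_map')],c['position'])
    for k,z in Z.items():
        for d in landmark_of(k,c)[:2]:
            print(k,round(d['score'],2),np.round(d['point'],1),'depth',w(c,d['point']),'z',w(c,d['point'],z=z) if z is not None else '')
print(get_state()['clock'])
E
python3 a.py
```

```text
top ['fx', 'fy', 'cx', 'cy', 'position', 'attitude', 'shot'] [0.3091 0.0514 1.4914]
well 0.9 [192.  314.9] depth [ 0.594  -0.0598  0.1039] z [ 0.5958 -0.0605  0.095 ]
guard_rib 0.94 [194.5 315.8] depth [ 0.585  -0.0618  0.1098] z [ 0.5806 -0.0599  0.132 ]
guard_rib 0.24 [199. 295.] depth [0.5744 0.001  0.1025] z [0.5687 0.0021 0.132 ]
lever_shaft 0.7 [206.1 345. ] depth [ 0.5666 -0.164  -0.0024] z [ 0.5582 -0.157   0.046 ]
reader 0.97 [199.2 300.1] depth [ 0.5732 -0.0144  0.1033] z [ 0.5928 -0.0193  0.    ]
spare_dish 0.58 [173.7 250.1] depth [0.6785 0.1406 0.0149] z [0.6823 0.1415 0.    ]
lever_handle 0.51 [226.9 339.7] depth [ 0.4916 -0.1358  0.0575] z 
red_marker 0.58 [229.8 340.3] depth [ 0.4831 -0.1378  0.0528] z 
red_marker 0.56 [214.5 246.8] depth [0.5458 0.1537 0.0096] z 
lever_grip 0.63 [223.4 333.6] depth [ 0.5105 -0.124   0.0017] z 
dish 0.47 [171.7 254. ] depth [0.6849 0.1278 0.0148] z 
side ['fx', 'fy', 'cx', 'cy', 'position', 'attitude', 'shot'] [0.0191 0.9742 0.7153]
well 0.98 [189.3 280.4] depth [ 0.5806 -0.0292  0.1026] z [ 0.5875 -0.0416  0.095 ]
guard_rib 0.64 [171.4 285.5] depth [ 0.6633 -0.2078  0.0582] z [ 0.591  -0.0751  0.132 ]
guard_rib 0.45 [198.7 325.6] depth [ 0.4911 -0.1181  0.0562] z [0.4368 0.0075 0.132 ]
reader 0.71 [224.4 277.3] depth [0.532  0.0726 0.066 ] z [ 0.5841 -0.019   0.    ]
spare_dish 0.71 [239.8 215.8] depth [0.6708 0.1398 0.0142] z [0.684  0.1229 0.    ]
lever_handle 0.64 [197.3 330.1] depth [ 0.4851 -0.1342  0.0544] z 
lever_handle 0.3 [172.4 286.5] depth [ 0.6583 -0.2047  0.0575] z 
count_timer 0.67 [193.5 362.4] depth [ 0.4422 -0.2714  0.0127] z 
red_marker 0.6 [262.4 255.8] depth [0.5413 0.1594 0.0041] z 
lever_grip 0.49 [203.6 325.2] depth [ 0.5163 -0.1755  0.0055] z 
dish 0.63 [173.9 285.5] depth [ 0.5866 -0.0672  0.1291] z 
1.1
```

Run:
```python
import cv2,numpy as np
a=cv2.resize(cv2.imread('pics/top1.png')[130:290,200:400],(800,640))[:590]
b=cv2.resize(cv2.imread('pics/side1.png')[130:290,190:390],(740,592))
cv2.imwrite('pics/t2.png',a);cv2.imwrite('pics/s2.png',b)
```

```text
(no output)
```

View pics/t2.png

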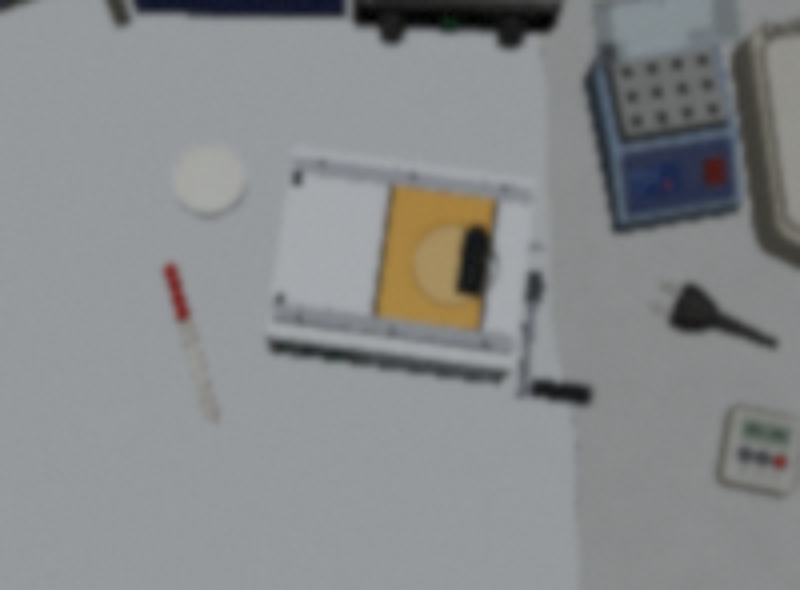

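View pics/s2.png

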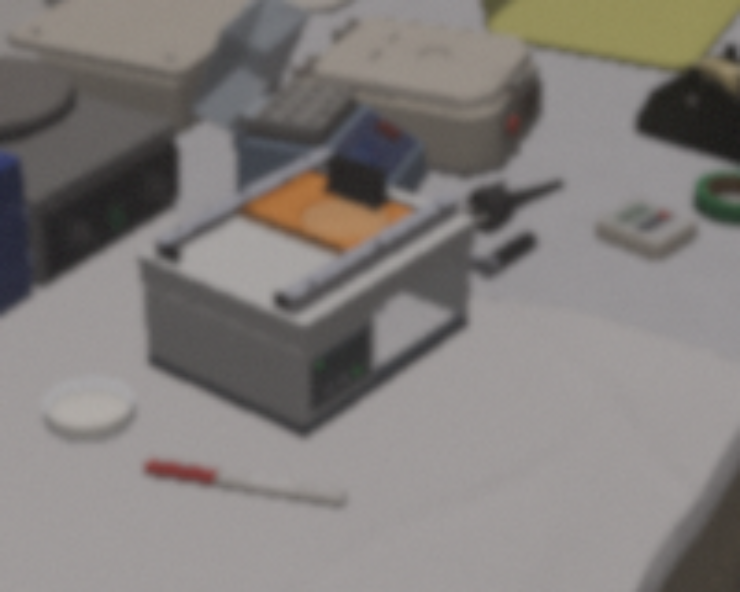

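The top crop (4x) shows the reader turned about -8.5°, with the rib near pixel (row 195, col 319) and the grip near (228, 340). The timer is lower right, and the pen and spare dish are to the left. The side crop agrees. Next I refine this with the depth clouds.

```bash
cat > b.py <<'E'
from h import *
np.set_printoptions(precision=4,suppress=True)
def cloud(c):
    v,u=np.mgrid[0:420,0:560];d=c['z_map']
    P=np.stack([(u-c['cx'])/c['fx']*d,-(v-c['cy'])/c['fy']*d,-d],-1)
    return P@np.array(c['attitude']).reshape(3,3).T+np.array(c['position']),d>0
if __name__=='__main__':
  for n in ('top','side'):
    c=camera(n);P,ok=cloud(c);im=c['img'].astype(int)
    near=ok&(np.abs(P[...,0]-.59)<.16)&(np.abs(P[...,1]+.02)<.17)
    m=near&(P[...,2]>.085)&(P[...,2]<.14)
    r=cv2.minAreaRect(P[m][:,:2].astype(np.float32)*1000);print(n,'deck rect',r,m.sum())
    am=near&(im[...,0]-im[...,2]>60)&(P[...,2]>.09)
    print('amber',P[am].mean(0),am.sum(),'rect',cv2.minAreaRect(P[am][:,:2].astype(np.float32)*1000))
    dk=near&(im.sum(2)<170)&(P[...,2]>.118)&(P[...,2]<.145); print('rib',dk.sum(),P[dk].mean(0),'rect',cv2.minAreaRect(P[dk][:,:2].astype(np.float32)*1000) if dk.sum()>3 else '')
    g=ok&(np.abs(P[...,0]-.483)<.06)&(np.abs(P[...,1]+.14)<.06)&(im.sum(2)<200)&(P[...,2]>.035)&(P[...,2]<.08)
    print('grip',g.sum(),P[g].mean(0),P[g].min(0),P[g].max(0),cv2.minAreaRect(P[g][:,:2].astype(np.float32)*1000) if g.sum()>3 else '')
    for k in ('count_timer','spare_dish','red_marker'):
        for d in regions_of(k,c)[:1]:
            q=P[d['region']&ok]; print(k,round(d['score'],2),q.min(0),q.max(0))
    for b,x in (('tall',ok&(P[...,2]>.03)&(np.abs(P[...,0]-.55)<.3)&(np.abs(P[...,1]+.3)<.15)),):
        q=P[x]; print(b,x.sum(),q.min(0) if len(q) else '',q.max(0) if len(q) else '')
E
python3 b.py
```

```text
top deck rect ((639.0610961914062, -53.11335754394531), (247.67538452148438, 259.48345947265625), 80.43267059326172) 3044
amber [ 0.5898 -0.0349  0.1034] 671 rect ((589.0123901367188, -39.944114685058594), (75.66051483154297, 100.06684112548828), 80.59201049804688)
rib 67 [ 0.5805 -0.0676  0.1308] rect ((579.9863891601562, -67.79717254638672), (11.805384635925293, 46.949729919433594), 81.3736343383789)
grip 50 [ 0.4894 -0.136   0.0582] [ 0.4814 -0.1554  0.051 ] [ 0.4952 -0.1144  0.065 ] ((490.29302978515625, -135.4925994873047), (42.2060661315918, 11.89758586883545), 79.78355407714844)
count_timer 0.6 [ 0.4094 -0.3312 -0.0031] [ 0.4775 -0.2648  0.0233]
spare_dish 0.7 [0.6456 0.1053 0.0055] [0.7051 0.1574 0.0226]
red_marker 0.49 [ 0.4853  0.1346 -0.0004] [0.6031 0.1725 0.0182]
tall 8993 [ 0.25   -0.45    0.0301] [ 0.8495 -0.15    0.7802]
side deck rect ((641.1015014648438, -42.0535888671875), (236.78857421875, 264.33404541015625), 79.09368133544922) 2579
amber [ 0.5956 -0.0345  0.1031] 425 rect ((596.8378295898438, -40.06896209716797), (83.86207580566406, 101.07220458984375), 80.87943267822266)
rib 93 [ 0.5815 -0.0614  0.126 ] rect ((581.14013671875, -63.41302490234375), (14.15761947631836, 46.42875289916992), 78.68659973144531)
grip 32 [ 0.4874 -0.1308  0.0566] [ 0.4813 -0.1525  0.0509] [ 0.492  -0.1149  0.0604] ((487.05853271484375, -133.65768432617188), (37.93938446044922, 10.561366081237793), 87.50311279296875)
count_timer 0.52 [ 0.4068 -0.3657 -0.0045] [ 0.4808 -0.2591  0.0184]
spare_dish 0.57 [0.6446 0.1123 0.002 ] [0.7088 0.1711 0.0186]
red_marker 0.65 [ 0.4796  0.1252 -0.0019] [0.6115 0.1761 0.0145]
tall 3281 [ 0.377 -0.45   0.03 ] [ 0.8297 -0.1501  0.1646]
```

Run:
```python
from h import *
np.set_printoptions(precision=4,suppress=True)
s=get_state();R=np.array(s['ee_rot']).reshape(3,3);p=np.array(s['position']);print(s['clock'],p,R,s['finger_gap'],s['wrist_force'])
t=np.radians(-9.4);ex=np.array([np.cos(t),np.sin(t),0]);ey=np.array([-np.sin(t),np.cos(t),0])
y=np.degrees(np.arctan2(R[1,1],R[0,1]));
for k in (0,180): print('turn',((-9.4+k-y+180)%360-180)/5)
rib=np.array([.581,-.065,.132])
for d,z in ((-.032,.25),(-.032,.113)):
    q=rib+ey*d;q[2]=z;print(q,(q-p)/.04)
```

```text
1.5 [ 0.2416 -0.5765  0.1812] [[ 0.9223  0.3865  0.    ]
 [ 0.3865 -0.9223 -0.0001]
 [-0.      0.0001 -1.    ]] 1.0000078198698563 [-0.8436  0.2956 -0.472 ]
turn 11.572629432227018
turn -24.427370567772982
[ 0.5758 -0.0966  0.25  ] [ 8.3546 11.997   1.7212]
[ 0.5758 -0.0966  0.113 ] [ 8.3546 11.997  -1.7038]
```

```bash
python3 -m inch '{"offset":[[0.4,0.8,1.2],[1.2,2.0,2.2],[2.2,3.3,2.3],[3.2,4.7,2.3],[4.2,6.1,2.3],[5.2,7.5,2.3],[6.2,8.9,2.3],[7.2,10.3,2.2],[8.0,11.5,2.0],[8.35,12.0,1.72]],"angular":[[0,0,1],[0,0,2.2],[0,0,3.6],[0,0,5],[0,0,6.4],[0,0,7.8],[0,0,9.2],[0,0,10.4],[0,0,11.57],[0,0,11.57]],"jaw":[0,-0.5,-1,-1,-1,-1,-1,-1,-1,-1]}' 20
cat > c.py <<'E'
from h import *
np.set_printoptions(precision=4,suppress=True)
s=get_state();R=np.array(s['ee_rot']).reshape(3,3);p=np.array(s['position']);print(s['clock'],p,'yaw',np.degrees(np.arctan2(R[1,1],R[0,1])),R[2],s['finger_gap'],s['wrist_force'],s['grasp_force'])
E
python3 c.py
python3 - <<'E'
from h import *
c=camera('wrist');cv2.imwrite('pics/w1.png',c['img'][:,:,::-1])
for k,z in (('guard_rib',.132),('well',.095),('lever_handle',.052),('lever_shaft',.046),('lever_grip',.052),('reader',0)):
    for d in landmark_of(k,c)[:1]: print(k,d['score'],np.round(d['point']),w(c,d['point'],z=z).round(4),w(c,d['point']).round(4))
E
```

```text
clock: 2.75
position: [0.5765, -0.0951, 0.2506]
ee_rot: [[0.162, 0.987, 0.002], [0.987, -0.162, -0.001], [-0.0, 0.002, -1.0]]
wrist_force: [0.5, -0.8, 0.0]
finger_gap: 0.023
grasp_force: 0.0
2.75 [ 0.5765 -0.0951  0.2506] yaw -9.319937658203683 [-0.0002  0.0018 -1.    ] 0.02291761001447837 [ 0.5352 -0.7967  0.0242] 0.0
guard_rib 0.65 [166. 273.] [ 0.5806 -0.0678  0.132 ] [ 0.5806 -0.0678  0.132 ]
well 0.8 [150. 274.] [ 0.5833 -0.0543  0.095 ] [ 0.5834 -0.0535  0.1042]
lever_handle 0.94 [219. 215.] [ 0.4891 -0.1368  0.052 ] [ 0.4908 -0.1348  0.059 ]
lever_grip 0.58 [205. 218.] [ 0.4972 -0.1179  0.052 ] [ 0.4985 -0.1165  0.0579]
reader 0.19 [151. 276.] [ 0.5854 -0.0649  0.    ] [ 0.586  -0.0554  0.1048]
```

View pics/w1.png

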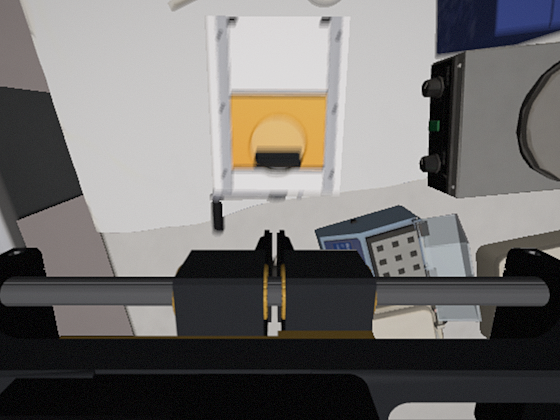

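The wrist view shows the rib at (160, 278) over the well, the guard partly open, the grip at (215, 217), and a free space right of the rib for the closed fingers. I go down there and push.

```bash
python3 -m inch '{"offset":[[0,0,-1.2],[0,0,-2.4],[0,0,-3.2],[0,0,-3.4],[0,0,-3.4]],"angular":[[0,0,0],[0,0,0],[0,0,0],[0,0,0],[0,0,0]],"jaw":[-1,-1,-1,-1,-1]}'
python3 -m inch '{"offset":[[0.033,0.2,0],[0.066,0.4,0],[0.1,0.6,0],[0.132,0.8,0],[0.165,1.0,0],[0.2,1.2,0],[0.22,1.35,0],[0.247,1.5,0]],"angular":[[0,0,0],[0,0,0],[0,0,0],[0,0,0],[0,0,0],[0,0,0],[0,0,0],[0,0,0]],"jaw":[-1,-1,-1,-1,-1,-1,-1,-1]}'
python3 c.py
```

```text
clock: 3.72
position: [0.5754, -0.0978, 0.1149]
ee_rot: [[0.165, 0.986, 0.001], [0.986, -0.165, -0.0], [-0.0, 0.001, -1.0]]
wrist_force: [0.9, 0.0, 0.9]
finger_gap: 0.004
grasp_force: 0.0
clock: 4.72
position: [0.5851, -0.0366, 0.1141]
ee_rot: [[0.164, 0.987, 0.0], [0.987, -0.164, -0.0], [-0.0, 0.0, -1.0]]
wrist_force: [0.2, 0.0, 0.3]
finger_gap: 0.003
grasp_force: 0.0
4.725 [ 0.5851 -0.0366  0.1141] yaw -9.4163656504023 [-0.  0. -1.] 0.0033585525850521963 [0.2064 0.0463 0.2509] 0.0
```

```bash
python3 -m inch '{"offset":[[0.02,0.12,0],[0.04,0.24,0],[0.055,0.33,0],[0.065,0.4,0]],"angular":[[0,0,0],[0,0,0],[0,0,0],[0,0,0]],"jaw":[-1,-1,-1,-1]}'
python3 - <<'E'
from h import *
c=camera('top');cv2.imwrite('pics/t3.png',cv2.resize(c['img'][130:280,200:400,::-1],(800,600)))
E
```

```text
clock: 5.22
position: [0.5877, -0.0208, 0.1141]
ee_rot: [[0.164, 0.987, 0.0], [0.987, -0.164, -0.0], [-0.0, 0.0, -1.0]]
wrist_force: [0.0, -0.5, 0.1]
finger_gap: 0.005
grasp_force: 0.0
```

View pics/t3.png

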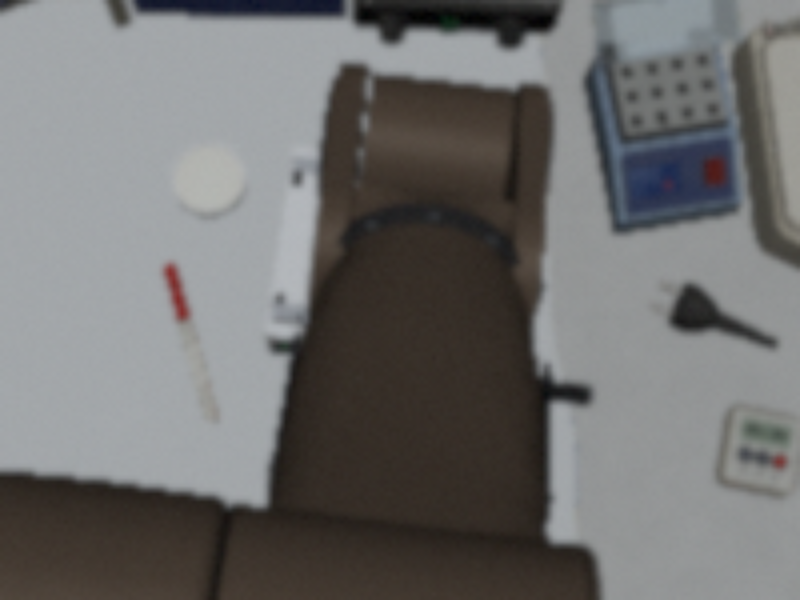

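The arm hides the guard in this view (only the left deck end shows, at (295, 290)), so I go on by force.

```bash
python3 -m inch '{"offset":[[0.008,0.05,0],[0.016,0.1,0],[0.016,0.1,0]],"angular":[[0,0,0],[0,0,0],[0,0,0]],"jaw":[-1,-1,-1]}' | grep -E 'pos|force'
python3 -m inch '{"offset":[[0.008,0.05,0],[0.016,0.1,0],[0.016,0.1,0]],"angular":[[0,0,0],[0,0,0],[0,0,0]],"jaw":[-1,-1,-1]}'| grep -E 'pos|force'
python3 - <<'E'
from h import *
for n in('wrist','side'):
    c=camera(n)
    for d in landmark_of('guard_rib',c)[:2]: print(n,d['score'],np.round(d['point']),w(c,d['point'],z=.132).round(4),w(c,d['point']).round(4))
    cv2.imwrite(f'pics/{n}4.png',c['img'][:,:,::-1] if n=='wrist' else cv2.resize(c['img'][130:290,190:390,::-1],(740,592)))
E
```

```text
position: [0.5884, -0.0169, 0.1141]
wrist_force: [-0.0, -0.0, 0.7]
grasp_force: 0.0
position: [0.589, -0.0128, 0.1141]
wrist_force: [0.5, 0.0, 0.0]
grasp_force: 0.0
wrist 0.68 [315. 281.] [ 0.585  -0.0684  0.132 ] [0.595  0.01   0.2467]
side 0.62 [174. 284.] [ 0.5844 -0.0577  0.132 ] [ 0.588  -0.0643  0.1283]
```

View pics/side4.png

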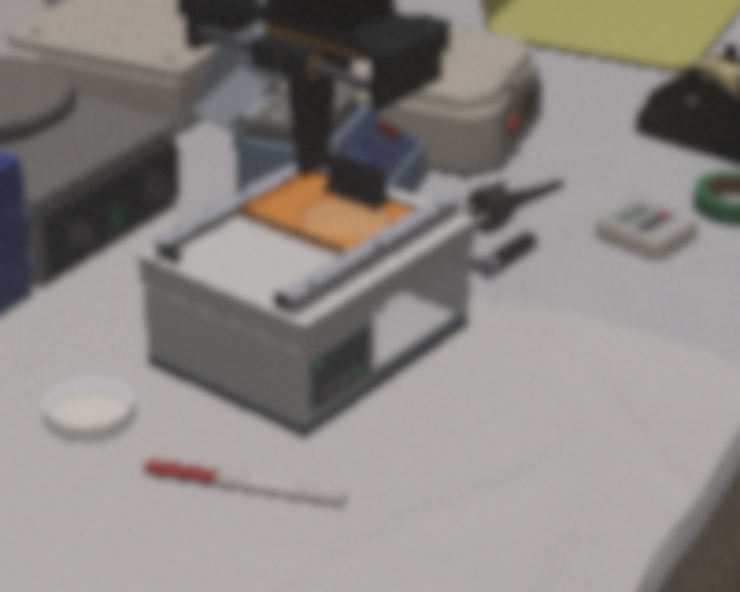

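```bash
python3 c.py
python3 - <<'E'
from h import *
from b import cloud
np.set_printoptions(precision=4,suppress=True)
c=camera('side');R=np.array(c['attitude']).reshape(3,3)
def pr(p):
    v=R.T@(np.array(p)-c['position']);return np.round([c['cy']-c['fy']*v[1]/-v[2],c['cx']+c['fx']*v[0]/-v[2]],1)
for p in ([.589,-.013,.114],[.589,-.013,.25],[.581,-.067,.132],[.488,-.135,.052]): print(p,pr(p),'zoom',(pr(p)-[130,190])*3.7)
P,ok=cloud(c)
for r in (150,160,168,172): print(r,[P[r,q] for q in (270,274,278)])
c=camera('wrist');P,ok=cloud(c);print(c['position'])
print(P[240,268],P[240,280],P[235,275])
c=camera('wrist');cv2.imwrite('pics/w5.png',c['img'][:,:,::-1])
E
```

```text
6.225 [ 0.589  -0.013   0.1141] yaw -9.413119003693541 [-0.      0.0001 -1.    ] 0.004619599081650704 [-0.5029 -0.1467 -0.2958] 0.0
[0.589, -0.013, 0.114] [187.2 274.4] zoom [211.64 312.28]
[0.589, -0.013, 0.25] [137.5 274.2] zoom [ 27.75 311.54]
[0.581, -0.067, 0.132] [173.4 287.4] zoom [160.58 360.38]
[0.488, -0.135, 0.052] [197.7 329.2] zoom [250.49 515.04]
150 [array([0.5766, 0.0287, 0.2358]), array([0.5705, 0.0205, 0.234 ]), array([0.5578, 0.0237, 0.2379])]
160 [array([ 0.594 , -0.0002,  0.1943]), array([ 0.5828, -0.0006,  0.1967]), array([ 0.5795, -0.0146,  0.1918])]
168 [array([ 0.5952, -0.002 ,  0.1715]), array([ 0.5838, -0.0021,  0.1741]), array([ 0.5806, -0.0167,  0.1688])]
172 [array([ 0.5943, -0.0003,  0.1613]), array([0.5819, 0.0013, 0.165 ]), array([ 0.5809, -0.0171,  0.1574])]
[0.6012 0.0586 0.3181]
[ 0.5882 -0.0006  0.1644] [ 0.5945 -0.0017  0.1645] [ 0.5917 -0.0023  0.1541]
```

View pics/w5.png

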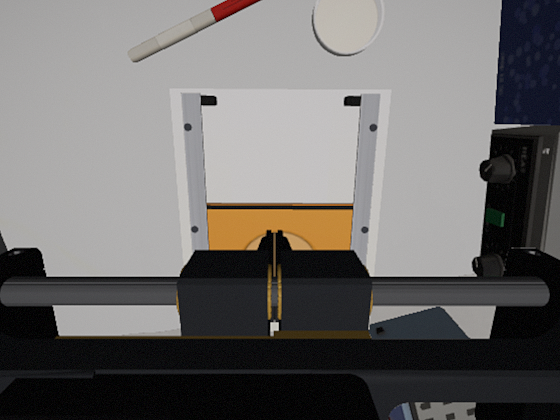

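The wrist view shows the guard unmoved (edge at row 206), and the fingers passed above the rib at (240, 275). The side depths also put the fingertips higher than the state does, so I measure the true tip height.

Run:
```python
from h import *
from b import cloud
np.set_printoptions(precision=3,suppress=True)
c=camera('side');P,ok=cloud(c)
for r in range(166,192,2): print(r,P[r,274],c['img'][r,274],P[r,270],c['img'][r,270])
c=camera('wrist');P,ok=cloud(c)
for r in range(224,252,3): print(r,P[r,268],c['img'][r,268],P[r,281])
s=get_state();print(s['qpos'])
```

```text
166 [ 0.583 -0.001  0.18 ] [38 35 33] [ 0.595 -0.001  0.177] [42 40 39]
168 [0.581 0.003 0.177] [40 36 38] [ 0.597 -0.005  0.17 ] [45 41 42]
170 [0.581 0.002 0.171] [38 33 33] [ 0.594 -0.     0.167] [53 51 51]
172 [0.581 0.004 0.166] [39 36 35] [ 0.595 -0.002  0.16 ] [47 50 52]
174 [ 0.583 -0.001  0.158] [45 40 40] [0.594 0.    0.156] [69 69 71]
176 [ 0.585 -0.004  0.151] [88 62 44] [ 0.595 -0.001  0.15 ] [98 88 83]
178 [ 0.627 -0.076  0.103] [172 113  64] [ 0.635 -0.069  0.104] [154 106  63]
180 [ 0.621 -0.065  0.103] [191 126  70] [ 0.631 -0.062  0.102] [182 119  64]
182 [ 0.614 -0.055  0.104] [190 125  70] [ 0.624 -0.05   0.103] [192 126  70]
184 [ 0.611 -0.049  0.101] [181 121  68] [ 0.619 -0.041  0.103] [191 126  69]
186 [ 0.602 -0.033  0.105] [185 136  94] [ 0.61  -0.026  0.106] [187 124  68]
188 [ 0.598 -0.026  0.103] [187 141 102] [ 0.609 -0.025  0.101] [184 122  70]
190 [ 0.594 -0.019  0.102] [189 143 101] [ 0.6   -0.01   0.104] [179 120  69]
224 [ 0.585 -0.011  0.105] [196 135  59] [ 0.594 -0.013  0.105]
227 [ 0.585 -0.014  0.103] [197 136  58] [ 0.594 -0.016  0.103]
230 [ 0.588 -0.     0.15 ] [64 43 17] [ 0.595 -0.002  0.149]
233 [ 0.588 -0.001  0.154] [0 0 3] [ 0.595 -0.002  0.154]
236 [ 0.588 -0.     0.159] [ 7  3 10] [ 0.595 -0.002  0.159]
239 [ 0.588 -0.001  0.163] [4 4 6] [ 0.595 -0.002  0.163]
242 [ 0.588 -0.001  0.167] [8 0 4] [ 0.595 -0.001  0.168]
245 [ 0.588 -0.001  0.171] [9 8 7] [ 0.595 -0.002  0.171]
248 [ 0.588 -0.     0.176] [3 2 1] [ 0.595 -0.002  0.175]
251 [0.593 0.022 0.232] [12 14 15] [0.597 0.021 0.232]
[-7.683 29.502 98.678 -0.001 51.813  1.733]
```

Both cameras put the tips at z = 0.149 while the state says 0.114: the tool really is 35 mm higher than reported, with xy agreeing. I go back, descend 36 mm further and look out for contact.

```bash
python3 -m inch '{"offset":[[-0.1,-0.6,0.1],[-0.25,-1.5,0.1],[-0.33,-2.1,0],[-0.33,-2.1,-0.3],[-0.33,-2.1,-0.6],[-0.33,-2.1,-0.8],[-0.33,-2.1,-0.88],[-0.33,-2.1,-0.88]],"angular":[[0,0,0],[0,0,0],[0,0,0],[0,0,0],[0,0,0],[0,0,0],[0,0,0],[0,0,0]],"jaw":[-1,-1,-1,-1,-1,-1,-1,-1]}'| grep -E 'pos|force'
python3 -m inch '{"offset":[[0.033,0.2,0],[0.05,0.3,0],[0.066,0.4,0],[0.082,0.5,0],[0.1,0.6,0],[0.115,0.7,0],[0.132,0.8,0],[0.132,0.8,0]],"angular":[[0,0,0],[0,0,0],[0,0,0],[0,0,0],[0,0,0],[0,0,0],[0,0,0],[0,0,0]],"jaw":[-1,-1,-1,-1,-1,-1,-1,-1]}'| grep -E 'pos|force'
python3 - <<'E'
from h import *
from b import cloud
np.set_printoptions(precision=3,suppress=True)
c=camera('side');P,ok=cloud(c);im=c['img'].astype(int)
am=ok&(abs(P[...,0]-.59)<.1)&(abs(P[...,1])<.12)&(im[...,0]-im[...,2]>60)&(P[...,2]>.09)&(P[...,2]<.115)
print(am.sum(),cv2.minAreaRect(P[am][:,:2].astype(np.float32)*1000))
for k in('guard_rib','well'):
  for d in landmark_of(k,c)[:1]: print(k,d['score'],w(c,d['point'],z=.132 if k[0]=='g' else .095).round(4),w(c,d['point']).round(4))
E
```

```text
position: [0.5759, -0.0966, 0.0787]
wrist_force: [0.5, 0.8, -0.2]
grasp_force: 0.0
position: [0.581, -0.0645, 0.0788]
wrist_force: [-0.5, 0.2, 0.4]
grasp_force: 0.0
459 ((598.3818969726562, -17.816925048828125), (85.46401977539062, 101.63297271728516), 79.28465270996094)
guard_rib 0.61 [ 0.584 -0.028  0.132] [ 0.591 -0.041  0.124]
well 0.72 [ 0.584 -0.043  0.095] [ 0.577 -0.031  0.102]
```

The guard moves now. I keep pushing, then go slowly to the stop.

```bash
python3 -m inch '{"offset":[[0.02,0.12,0],[0.04,0.24,0],[0.06,0.36,0],[0.08,0.48,0],[0.1,0.6,0],[0.117,0.72,0],[0.137,0.84,0],[0.157,0.95,0],[0.167,1.02,0],[0.167,1.02,0]],"angular":[[0,0,0],[0,0,0],[0,0,0],[0,0,0],[0,0,0],[0,0,0],[0,0,0],[0,0,0],[0,0,0],[0,0,0]],"jaw":[-1,-1,-1,-1,-1,-1,-1,-1,-1,-1]}'| grep -E 'pos|force'
python3 -m inch '{"offset":[[0.008,0.05,0],[0.016,0.1,0],[0.016,0.1,0]],"angular":[[0,0,0],[0,0,0],[0,0,0]],"jaw":[-1,-1,-1]}' | grep -E 'pos|wrist'
python3 -m inch '{"offset":[[0.008,0.05,0],[0.016,0.1,0],[0.016,0.1,0]],"angular":[[0,0,0],[0,0,0],[0,0,0]],"jaw":[-1,-1,-1]}' | grep -E 'pos|wrist'
```

```text
position: [0.5878, -0.0238, 0.079]
wrist_force: [-0.9, -0.2, -0.4]
grasp_force: 0.0
position: [0.5885, -0.02, 0.079]
wrist_force: [-0.3, -0.3, -0.1]
position: [0.5885, -0.0198, 0.0791]
wrist_force: [-6.3, -26.8, 2.8]
```

At the stop (27 N). Back off, rise and go above the grip.

```bash
python3 -m inch '{"offset":[[-0.03,-0.2,0],[-0.04,-0.3,0.4],[-0.05,-0.3,1.0],[-0.5,-0.8,1.4],[-1.2,-1.6,1.4],[-1.9,-2.4,1.4],[-2.5,-3.05,1.4],[-2.5,-3.05,1.4],[-2.5,-3.05,1.4]],"angular":[[0,0,0],[0,0,0],[0,0,0],[0,0,0],[0,0,0],[0,0,0],[0,0,0],[0,0,0],[0,0,0]],"jaw":[-1,-1,-1,-1,-0.5,0,0,0,0]}'
python3 - <<'E'
from h import *
from b import cloud
np.set_printoptions(precision=3,suppress=True)
for n in('wrist','side'):
    c=camera(n);P,ok=cloud(c);im=c['img'].astype(int)
    if n=='wrist':cv2.imwrite('pics/w6.png',c['img'][:,:,::-1])
    for k,z in(('guard_rib',.132),('well',.095),('lever_handle',.052),('lever_grip',.052),('lever_shaft',.046),('dish',None)):
        for d in landmark_of(k,c)[:1]: print(n,k,round(d['score'],2),np.round(d['point']),w(c,d['point'],z=z).round(4) if z else '',w(c,d['point']).round(4))
    g=ok&(np.abs(P[...,0]-.489)<.04)&(np.abs(P[...,1]+.136)<.04)&(im.sum(2)<200)&(P[...,2]>.035)&(P[...,2]<.08)
    print('grip',g.sum(),cv2.minAreaRect(P[g][:,:2].astype(np.float32)*1000) if g.sum()>3 else '',P[g].max(0) if g.sum() else '')
    t=ok&(np.hypot(P[...,0]-.489,P[...,1]+.138)<.06)&(P[...,2]>.09)&(P[...,2]<.19)&(im.sum(2)<200)
    print('tips',t.sum(),np.percentile(P[t],[2,50,98],axis=0) if t.sum() else '')
    am=ok&(abs(P[...,0]-.59)<.12)&(abs(P[...,1])<.15)&(im[...,0]-im[...,2]>60)&(P[...,2]>.09)&(P[...,2]<.115)
    print(am.sum(),cv2.minAreaRect(P[am][:,:2].astype(np.float32)*1000))
E
```

```text
clock: 11.75
position: [0.4897, -0.1379, 0.1357]
ee_rot: [[0.164, 0.987, 0.001], [0.987, -0.164, -0.0], [-0.0, 0.001, -1.0]]
wrist_force: [0.1, 0.2, -0.4]
finger_gap: 0.464
grasp_force: 0.0
wrist lever_handle 0.64 [197. 274.] [ 0.491 -0.136  0.052] [ 0.491 -0.134  0.06 ]
wrist lever_grip 0.89 [173. 281.] [ 0.501 -0.113  0.052] [ 0.501 -0.113  0.053]
wrist lever_shaft 0.5 [197. 277.] [ 0.493 -0.137  0.046] [ 0.494 -0.134  0.059]
wrist dish 0.87 [ 88. 376.]  [ 0.581 -0.055  0.093]
grip 771 ((503.9418029785156, -132.36766052246094), (56.045066833496094, 40.39865493774414), 80.15434265136719) [ 0.529 -0.102  0.061]
tips 581 [[ 0.465 -0.149  0.171]
 [ 0.511 -0.131  0.182]
 [ 0.519 -0.121  0.19 ]]
1868 ((595.3036499023438, -9.542610168457031), (15.680963516235352, 105.15857696533203), 81.03144836425781)
side well 0.69 [190. 286.] [ 0.573 -0.048  0.095] [ 0.575 -0.053  0.092]
side lever_handle 0.47 [198. 329.] [ 0.488 -0.135  0.052] [ 0.486 -0.13   0.055]
side lever_grip 0.47 [202. 326.] [ 0.484 -0.107  0.052] [ 0.487 -0.114  0.048]
side lever_shaft 0.3 [203. 322.] [ 0.496 -0.11   0.046] [ 0.493 -0.103  0.051]
side dish 0.71 [192. 282.]  [ 0.579 -0.037  0.091]
grip 27 ((486.79962158203125, -132.49110412597656), (35.43264389038086, 9.213990211486816), 84.57438659667969) [ 0.493 -0.115  0.06 ]
tips 46 [[ 0.458 -0.143  0.172]
 [ 0.511 -0.129  0.182]
 [ 0.518 -0.118  0.189]]
503 ((606.3138427734375, 24.678451538085938), (84.4779052734375, 100.19989776611328), 79.86290740966797)
```

View pics/w6.png

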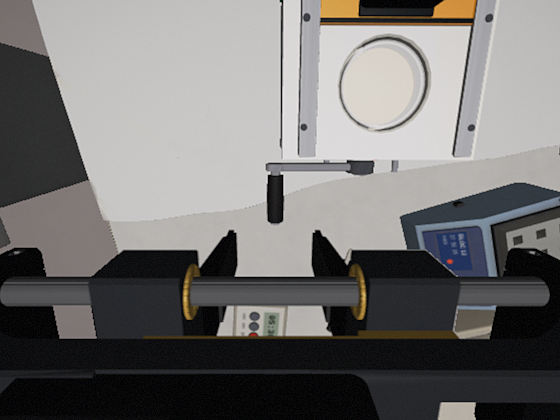

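The guard is fully open, the well is bare at (83, 385), and the grip at (197, 275) lies centred between the fingers. Descend and pinch.

```bash
python3 -m inch '{"offset":[[0,0,-0.9],[0,0,-1.8],[0,0,-2.6],[0,0,-3.1],[0,0,-3.35],[0,0,-3.35]],"angular":[[0,0,0],[0,0,0],[0,0,0],[0,0,0],[0,0,0],[0,0,0]],"jaw":[0,0,0,0,0,0]}'| grep -E 'pos|force'
python3 -m inch '{"offset":[[0,0,0],[0,0,0],[0,0,0],[0,0,0],[0,0,0],[0,0,0]],"angular":[[0,0,0],[0,0,0],[0,0,0],[0,0,0],[0,0,0],[0,0,0]],"jaw":[-1,-1,-1,-1,-1,-1]}' 40
python3 - <<'E'
import numpy as np
# true z of tip = read+.035 ; arc from lever angle 0 in units of 40mm: along ex and z
e=.071;t=np.radians(-9.4)
for a in np.linspace(0,1.5,11)[1:]:
    d=.08*(np.cos(e)-np.cos(a+e));z=.08*(np.sin(a+e)-np.sin(e));print(round(a,2),np.round([d*np.cos(t)/.04,d*np.sin(t)/.04,z/.04],2))
E
```

```text
position: [0.489, -0.1381, 0.0007]
wrist_force: [0.7, -0.4, 0.4]
grasp_force: 0.0
clock: 13.95
position: [0.4906, -0.1386, 0.0014]
ee_rot: [[0.164, 0.987, 0.003], [0.987, -0.164, -0.001], [-0.001, 0.004, -1.0]]
wrist_force: [4.8, 0.6, 1.0]
finger_gap: 0.159
grasp_force: 40.0
0.15 [ 0.04 -0.01  0.3 ]
0.3 [ 0.13 -0.02  0.58]
0.45 [ 0.26 -0.04  0.85]
0.6 [ 0.42 -0.07  1.1 ]
0.75 [ 0.62 -0.1   1.32]
0.9 [ 0.85 -0.14  1.51]
1.05 [ 1.11 -0.18  1.66]
1.2 [ 1.39 -0.23  1.77]
1.35 [ 1.67 -0.28  1.84]
1.5 [ 1.97 -0.33  1.86]
```

Grip held (opening about 15-16 mm, 40 N). I follow the arc, shifted 1.5 mm for the commanded offset.

```bash
python3 -m inch '{"offset":[[0.06,-0.01,0.15],[0.08,-0.01,0.3],[0.12,-0.02,0.44],[0.17,-0.02,0.58],[0.23,-0.03,0.72],[0.3,-0.04,0.85],[0.38,-0.05,0.98],[0.46,-0.07,1.1],[0.56,-0.08,1.21],[0.66,-0.1,1.32]],"angular":[[0,0,0],[0,0,0],[0,0,0],[0,0,0],[0,0,0],[0,0,0],[0,0,0],[0,0,0],[0,0,0],[0,0,0]],"jaw":[-1,-1,-1,-1,-1,-1,-1,-1,-1,-1]}' 40
python3 - <<'E'
from h import *
c=camera('side')
for d in landmark_of('lever_handle',c)[:1]: print(d['score'],w(c,d['point']).round(4))
E
```

```text
clock: 15.2
position: [0.5147, -0.1424, 0.0538]
ee_rot: [[0.163, 0.987, -0.002], [0.987, -0.163, -0.0], [-0.0, -0.002, -1.0]]
wrist_force: [-2.0, -6.1, -7.0]
finger_gap: 0.16
grasp_force: 40.0
0.52 [ 0.5085 -0.1302  0.1097]
```

```bash
python3 -m inch '{"offset":[[0.11,-0.03,0.1],[0.23,-0.05,0.19],[0.36,-0.08,0.27],[0.49,-0.11,0.34],[0.63,-0.13,0.4],[0.77,-0.16,0.45],[0.91,-0.19,0.49],[1.05,-0.21,0.52],[1.2,-0.24,0.535],[1.35,-0.26,0.54]],"angular":[[0,0,0],[0,0,0],[0,0,0],[0,0,0],[0,0,0],[0,0,0],[0,0,0],[0,0,0],[0,0,0],[0,0,0]],"jaw":[-1,-1,-1,-1,-1,-1,-1,-1,-1,-1]}' 40
python3 -m inch '{"offset":[[0,0,0],[0,0,0]],"angular":[[0,0,0],[0,0,0]],"jaw":[-1,-1]}' 40 | grep -E 'pos|wrist|gap'
cat > d.py <<'E'
from h import *
from b import cloud
np.set_printoptions(precision=4,suppress=True)
for n in('side','wrist','top'):
    c=camera(n);P,ok=cloud(c)
    cv2.imwrite(f'pics/{n}9.png',c['img'][:,:,::-1])
    for k,z in (('lever_handle',.126),('lever_shaft',.046),('well',.095),('dish',.093)):
        for d in landmark_of(k,c)[:1]: print(n,k,round(d['score'],2),np.round(d['point']),w(c,d['point'],z=z),w(c,d['point']))
    for k in('dish','lever'):
      for d in regions_of(k,c)[:1]:
        q=P[d['region']&ok];print(n,k,d['score'],len(q),np.percentile(q,[5,50,95],axis=0))
        if k=='dish' and len(q)>30:
            q=q[(q[:,2]>.09)&(q[:,2]<.12)];a=np.linalg.lstsq(np.c_[q[:,:2]-q[:,:2].mean(0),np.ones(len(q))],q[:,2],rcond=None)[0];print('plane slopes',a)
E
python3 d.py
```

```text
clock: 16.55
position: [0.5685, -0.1517, 0.0758]
ee_rot: [[0.163, 0.987, -0.002], [0.987, -0.163, 0.001], [0.001, -0.002, -1.0]]
wrist_force: [-7.7, 2.4, 2.6]
finger_gap: 0.158
grasp_force: 40.0
position: [0.5689, -0.1518, 0.0758]
wrist_force: [-5.2, 2.0, 2.6]
finger_gap: 0.16
side lever_handle 0.67 [165. 305.] [ 0.5694 -0.1463  0.126 ] [ 0.5645 -0.1363  0.1313]
side well 0.58 [190. 282.] [ 0.5811 -0.0414  0.095 ] [ 0.573  -0.0267  0.104 ]
side dish 0.72 [187. 286.] [ 0.5827 -0.0622  0.093 ] [ 0.5706 -0.0401  0.1063]
side dish 0.71 211 [[ 0.5555 -0.0739  0.0971]
 [ 0.5736 -0.0494  0.1062]
 [ 0.6062 -0.0259  0.1085]]
plane slopes [ 0.077  -0.0564  0.1051]
wrist lever_handle 0.66 [258. 274.] [ 0.5697 -0.1504  0.126 ] [ 0.5704 -0.1466  0.1343]
wrist well 0.53 [218. 276.] [ 0.5729 -0.1381  0.095 ] [ 0.5746 -0.1268  0.1313]
wrist dish 0.98 [ 71. 276.] [ 0.5868 -0.0538  0.093 ] [ 0.5864 -0.0561  0.1086]
wrist dish 0.58 12433 [[ 0.5615 -0.0782  0.1071]
 [ 0.5866 -0.0524  0.1082]
 [ 0.6116 -0.0286  0.1094]]
plane slopes [0.0007 0.0007 0.1082]
wrist lever 0.78 3013 [[ 0.5649 -0.1535  0.0555]
 [ 0.5732 -0.1283  0.132 ]
 [ 0.5818 -0.1157  0.1348]]
top dish 0.59 [201. 314.] [ 0.5681 -0.0569  0.093 ] [ 0.5653 -0.0557  0.1085]
top dish 0.64 318 [[ 0.5596 -0.0804  0.1024]
 [ 0.5843 -0.0555  0.1072]
 [ 0.6087 -0.0316  0.1122]]
plane slopes [0.0007 0.0194 0.1072]
```

Dish top is at 108.2 mm, level (slopes under 0.001), and the grip has travelled 79.4 of 79.8 mm. A tiny nudge, then a last look.

```bash
python3 -m inch '{"offset":[[0.015,0,0],[0.015,0,0],[0.015,0,0],[0.015,0,0]],"angular":[[0,0,0],[0,0,0],[0,0,0],[0,0,0]],"jaw":[-1,-1,-1,-1]}' 40; python3 d.py | grep -A4 'wrist dish'
```

```text
clock: 18.35
position: [0.5693, -0.1519, 0.0758]
ee_rot: [[0.163, 0.987, -0.002], [0.987, -0.163, 0.001], [0.001, -0.002, -1.0]]
wrist_force: [-6.0, 1.9, 2.0]
finger_gap: 0.159
grasp_force: 40.0
wrist dish 0.78 [ 74. 275.] [ 0.5862 -0.0552  0.093 ] [ 0.5858 -0.0574  0.1087]
wrist dish 0.92 12561 [[ 0.5614 -0.0785  0.1071]
 [ 0.5867 -0.0525  0.1082]
 [ 0.6116 -0.0285  0.1094]]
plane slopes [ 0.0023 -0.0008  0.1082]
wrist lever 0.73 36216 [[ 0.5196 -0.1248  0.0942]
```

View pics/wrist9.png

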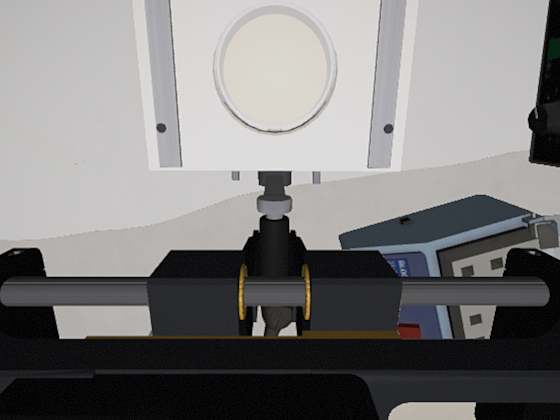

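The raised dish sits level in its well at (70, 275). The lever stands in line with its shaft at column 275, with the grip still held.

```bash
python3 -c "
from station import *
print(sign_off())"
```

```text
the job is handed in; nothing more can be done
None
```

The job is handed in at about 18 s of the 50 s allowed: guard pushed to its open stop, lever held upright by its grip, and the dish raised level with its top about 13 mm above the deck. My first guard push passed over the rib without touching it, because the fingertips sat 35 mm higher than the reported tool position.

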